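Demagnetise pole discs and stack them into a stepped pole piece

TASK

Switch the demagnetiser on by swinging its lever fully over, then take the steel discs one at a time, largest first: lay the disc on the upper end of the sloping chute, push it down through the coil tunnel until it rests against the stop, let go, then lift it off and lay it flat on the assembly plate before starting the next, so that they build one stack centred on the plate's circle, each smaller disc on the larger one. Keep the power on while any disc is in the tunnel, switch it back fully off when all the discs that are there are stacked, and leave the meter, solder spool and screwdriver alone.

Things in the scene. Friction and masses are not known exactly. Their poses are not given: they have to be found in the camera images.
- chute: fixed demagnetiser chute on a dark 130 x 230 mm base. Origin on the table under the tunnel's middle; x across, y uphill (horizontal), z up; yaw varies. Straight aluminium deck, 116 mm wide, slopes down towards -y at 14 degrees; along the slope, from the tunnel's middle, it runs from 122 mm uphill to 113 mm downhill. Friction holds a disc on the slope: it must be pushed all the way
- load (a point): on the deck surface, middle of the open loading area, 82 mm uphill of the tunnel's middle along the slope; axes as chute. From 56 mm to 34 mm uphill two 8 mm high flared guides (clear width narrowing from 88 to 66 mm) lead into the tunnel's mouth
- tunnel (a point): on the deck surface at the tunnel's middle, 60 mm above the table; axes as chute. The tunnel is 70 mm long, between two grey and copper coil housings (inner walls 66 mm apart, outer 128, tops 41 mm above deck). Their lips, 19 to 23 mm above the deck, overhang it and leave an open slot 36 mm wide along the middle: discs pass under the lips, closed fingers push them through the slot
- stop (a point): on the deck surface, middle of the uphill face of the stop bar (76 mm wide, 10 mm high), 105 mm downhill of the tunnel's middle along the slope; axes as chute. From tunnel to stop the deck is open above; side rails 4 mm high, 5 mm thick, inner faces 66 mm apart, only along the first 20 mm below the tunnel, so the deck at the stop is bare on both sides
- plate: fixed square aluminium assembly plate, 150 x 150 x 6 mm, with a 68 mm thin dark circle drawn round its centre; origin at the centre of its underside on the table, yaw varies
- plate_center (a point): centre of the circle, on the plate's top face (6 mm above the table)
- switch (a joint): the demagnetiser's power lever: 0 = off, leaning towards the robot (-x); 1.0 rad = on, leaning away (+x); stays where it is left (light friction); starts within 0.1 of 0
- switch_tip (a point): centre of the black ball (26 mm diameter) at the tip of the power lever, 60 mm from its pivot; the lever (10 mm rod) swings 0.5 rad either side of upright in the x-z plane; pivot 22 mm above the table over the middle of a fixed grey block 70 x 50 x 25 mm
- meter: bystander: loose yellow multimeter lying flat, 150 x 75 x 32 mm, origin at centre of underside, long side along its x
- spool: bystander: loose grey solder spool, 50 mm diameter, 40 mm high, upright, origin at centre of underside
- driver: bystander: loose screwdriver lying beyond the chute, about 200 mm long along its x, origin near the middle
- disc_large: loose plain steel disc, 60 mm diameter, 16 mm thick, about 0.35 kg, lying flat on the table at the start; may be absent; origin at the centre of its underside, z its axis
- disc_medium: loose plain steel disc, 51 mm diameter, 16 mm thick, about 0.25 kg, lying flat on the table at the start; may be absent; origin at the centre of its underside, z its axis
- disc_small: loose plain steel disc, 42 mm diameter, 16 mm thick, about 0.17 kg, lying flat on the table at the start; may be absent; origin at the centre of its underside, z its axis
Things that resemble listed ones, but are neither listed nor needed, are in the scene too. Several things have the shape of the plate; the one meant has the colours described above.

How it is judged:
On the way, in this order (a step that is already met when the one before it is completed fails the run):
1. the demagnetiser is switched on: lever swung over towards the far side (value of joint switch above 0.75 rad), for 0.2 s.
2. the large disc is in the tunnel (y of disc_large in the frame of tunnel between -0.02 and 0.02 m and x of disc_large in the frame of tunnel between -0.02 and 0.02 m and z of disc_large in the frame of tunnel between -0.012 and 0.012 m), for 0.1 s.
3. the large disc lies still on the chute against the stop (gap at most 6 mm), untouched by the fingers (y of disc_large in the frame of stop between 0.0251089 and 0.0351089 m and x of disc_large in the frame of stop between -0.02 and 0.02 m and z of disc_large in the frame of stop between 0.00125766 and 0.0132577 m and linear speed of disc_large below 0.02 m/s and contact force between the fingers and disc_large below 0.5 N), for 0.2 s.
4. the medium disc is in the tunnel (y of disc_medium in the frame of tunnel between -0.02 and 0.02 m and x of disc_medium in the frame of tunnel between -0.02 and 0.02 m and z of disc_medium in the frame of tunnel between -0.012 and 0.012 m), for 0.1 s.
5. the medium disc lies still on the chute against the stop (gap at most 6 mm), untouched by the fingers (y of disc_medium in the frame of stop between 0.0207425 and 0.0307425 m and x of disc_medium in the frame of stop between -0.02 and 0.02 m and z of disc_medium in the frame of stop between 0.000169008 and 0.012169 m and linear speed of disc_medium below 0.02 m/s and contact force between the fingers and disc_medium below 0.5 N), for 0.2 s.
6. the small disc is in the tunnel (y of disc_small in the frame of tunnel between -0.02 and 0.02 m and x of disc_small in the frame of tunnel between -0.02 and 0.02 m and z of disc_small in the frame of tunnel between -0.012 and 0.012 m), for 0.1 s.
7. the small disc lies still on the chute against the stop (gap at most 6 mm), untouched by the fingers (y of disc_small in the frame of stop between 0.0163762 and 0.0263762 m and x of disc_small in the frame of stop between -0.02 and 0.02 m and z of disc_small in the frame of stop between -0.00091964 and 0.0110804 m and linear speed of disc_small below 0.02 m/s and contact force between the fingers and disc_small below 0.5 N), for 0.2 s.
At the end, for the whole second after the job is handed in: All discs present lie flat in one stack on the plate, largest at the bottom, each centred within 8 mm of the plate's circle, level and still; the power lever is back off (below 0.25 rad) (value of joint switch below 0.25 rad and z of disc_large in the frame of plate_center below 0.005 m and z of each of disc_medium, disc_small in the frame of disc_large above 0.013 m and z of disc_small in the frame of disc_medium above 0.013 m and horizontal distance between each of disc_large, disc_medium, disc_small and plate_center below 0.008 m and angle between each of disc_large, disc_medium, disc_small's own z axis and vertical below 0.08 rad and linear speed of each of disc_large, disc_medium, disc_small below 0.02 m/s and height (world z) of each of disc_large, disc_medium, disc_small below 0.05 m); the robot touches nothing.
It fails at once if a disc is in the tunnel while the power is off (value of joint switch below 0.5 rad and ((y of disc_large in the frame of tunnel between -0.02 and 0.02 m and x of disc_large in the frame of tunnel between -0.02 and 0.02 m and z of disc_large in the frame of tunnel between -0.012 and 0.012 m) or (y of disc_medium in the frame of tunnel between -0.02 and 0.02 m and x of disc_medium in the frame of tunnel between -0.02 and 0.02 m and z of disc_medium in the frame of tunnel between -0.012 and 0.012 m) or (y of disc_small in the frame of tunnel between -0.02 and 0.02 m and x of disc_small in the frame of tunnel between -0.02 and 0.02 m and z of disc_small in the frame of tunnel between -0.012 and 0.012 m))).
It fails at once if the meter, spool or screwdriver is shifted by more than 3 cm (distance of any of meter, spool, driver from where it was at the start of the episode above 0.03 m).
Of disc_large, disc_medium, disc_small only 2 to 3 are there at a start; the rules pass over those that are not, and their reading is None.
At some moment in a run one of disc_large, disc_medium, disc_small may be knocked a few centimetres aside while the robot is not near it.
Once in a run the grip may slacken for a moment while it holds something.
It also fails if it takes over 210 s, if anything falls off the work surface, if the arm or the gripper's body presses on something with over 40 N, if the wrist force passes 120 N, or if a joint passes its speed limit or range.

ROBOT

A 6-joint arm with a two-finger parallel gripper is mounted at the origin on the work surface. World frame = base frame: x ahead of the robot, y to its left, z up, the work surface at z = 0. Lengths are in m, angles in rad, forces in N, time in s.
With the tool pointing down it reaches from about 0.35 to 0.775 m from the base axis. Payload 5.5 kg.
Tool frame: the origin (TCP) lies on the centre line of the jaws, within the pads' length; the fingertips stand 11 mm ahead of it and the grasp point (between the pads) lies 8 mm behind it; z points along the fingers, y is the line along which they close (so a half turn about z gives the same grasp; the last joint's range is limited). The gripper opens to 85 mm and grips with 20 to 120 N. Pads are 22 mm wide; open, the fingers measure 114 mm over their backs; the gripper's body (76 mm by 85 mm) begins 54 mm behind the grasp point. The pads swing forward as they close: fully open they stand 13 mm farther back than shut.
Start: joints at [-1.312, 0.313, 0.046, 1.304, 0, 1.431], TCP at [0.223, -0.53, 0.242] pointing down, gripper open.
Joint ranges: [-2.76, 2.76], [-0.86, 1.69], [-1.03, 1.26], [-2.2, 2.34], [-1.47, 1.5], [-3.14, 3.14]. Speed limits (rad/s): [2.57, 2.57, 3.14, 3.14, 3.14, 3.14].

INTERFACE

Orientations are given as a unit quaternion [w, x, y, z].
In Python, from workcell import get_state, eyes, env gives the robot as it stands.
- The arm moves only by the shell command python3 -m inch 'ROWS' [OPENING] [FORCE]. ROWS is JSON, one flat list of numbers, 4 for each row, row after row: the shift along the tool's x, y, z in cm, then the turn about the tool's z in rad. A call has exactly 5 rows; each row shifts and turns the commanded pose from where the row before left it, along the tool's axes as they then stand; what a row does not reach is not made up. A row lasts 1/12 s, in which the tool goes at most 41.7 mm and 7.16 degrees, less where a joint would pass 70% of its speed; a pose out of reach is approached as far as the arm can. A call is refused whole if a number of a shift passes 4.17 or a number of a turn 0.125, either way. A call with a gripper value outside its range is refused whole. OPENING is the opening, from -1 (shut) to 1 (fully open), set as the call begins (- or left out, the last holds). The fingers move at their own pace and stop on an object; FORCE is the grip in N (left out, the last holds). Time passes only in rows, so rows that do not move let the fingers close, or fill a call up. It gives the time, the measured TCP pose, the force, the opening and the grip force at its end, in the units of the state.
- get_state(): the state, without advancing time (a new reading comes with each control period).
- eyes.read_camera(name): name is "scene" or "top" or "wrist"; returns the picture (384x512x3 uint8, red, green, blue); there is no depth.
- eyes.camera_info(name): a dict with "fovy" (degrees; the focal length in pixels is half the picture's height over the tangent of half this angle, whatever the lens; pixels are square), "cx", "cy" (the principal point, pixels), "D" ([k1, k2, p1, p2, k3] as OpenCV has them; the pictures are not rectified), "xyz" and "orientation" of the camera in the world. Camera axes: x right, y down, z forward; pixel columns grow to the right and rows downward; lengths in m; the calibration is good to about 2 mm. A picture is of the moment at which its call begins: read the wrist's pose just before it. camera_info takes no time and is no camera call; for the wrist camera it gives the pose at the moment of the call.
- env.hand_in(): hands the job in; it is judged then, once.
The state is a dict: "clock": time; "joint_pos": joint angles; "qvel": joint speeds; "tau": joint torques, N m; "tcp_pos": TCP position; "orientation": TCP orientation; "wrist_force": force on the tool from outside, world axes, zero at the start; "ft_torque": the same for the moment, N m; "finger_gap": finger opening in m; "grip_force": force on a finger pad.
Only numpy, scipy, OpenCV 4.12 (cv2) and the standard library are available. Lean on these libraries where they do the work, as an engineer would, in place of code of your own. Each camera call takes 0.05 s, during which the arm holds its last target. There are 200 camera calls.

## Working session

There is one attempt and no reset: what is moved stays moved. The work goes in short steps, Python scripts to look and compute and a shell command to move; the robot and the scene stay as the last step left them, time stands still between calls to the robot, and variables do not carry over. Pictures are saved under pics/ and viewed, at most 19 in all, crops included, and the job is handed in when it is done.

```bash
ls; mkdir -p pics; cat > h.py <<'E'
import numpy as np, cv2
from workcell import get_state, eyes, env
from scipy.spatial.transform import Rotation as R
def rot(q): return R.from_quat([q[1],q[2],q[3],q[0]]).as_matrix()
def cam(n):
    i=eyes.camera_info(n); f=192/np.tan(np.radians(i['fovy'])/2)
    return np.array([[f,0,i['cx']],[0,f,i['cy']],[0,0,1]]),np.array(i['D'],float),np.array(i['xyz']),rot(i['orientation'])
def ray(c,px,z):
    K,D,t,Rm=c; p=cv2.undistortPoints(np.array(px,float).reshape(-1,1,2),K,D).reshape(-1,2)
    d=np.c_[p,np.ones(len(p))]@Rm.T
    return t+d*((z-t[2])/d[:,2])[:,None]
def proj(c,P):
    K,D,t,Rm=c; q=(np.array(P,float).reshape(-1,3)-t)@Rm
    return cv2.projectPoints(q,np.zeros(3),np.zeros(3),K,D)[0].reshape(-1,2)
def shot(n,name=None):
    c=cam(n); im=eyes.read_camera(n)[:,:,::-1].copy()
    if name: cv2.imwrite('pics/'+name,im)
    return c,im
E
python3 - <<'E'
from h import *
for n in('top','scene'):
    c,im=shot(n,n+'0.png'); print(n,c[0][0,0],c[0][:2,2],c[1],c[2],c[3].round(2).tolist())
s=get_state(); print(s['tcp_pos'],s['orientation'],s['clock'],s['finger_gap'])
E
```

```text
pics
top 368.39069812683954 [261.12760818 192.88447145] [-0.0282096  0.         0.         0.         0.       ] [ 0.27159286 -0.00633143  1.16398706] [[-0.1, -0.97, 0.2], [-0.99, 0.1, -0.02], [0.0, -0.21, -0.98]]
scene 354.86831476925533 [254.16177258 198.7387667 ] [-0.1070398  0.         0.         0.         0.       ] [1.09747548 0.32996259 0.97577154] [[-0.52, 0.68, -0.52], [0.85, 0.42, -0.31], [0.01, -0.6, -0.8]]
[ 0.22314295 -0.52944694  0.24151172] [-8.14871242e-04  9.80186836e-01  1.98073472e-01 -5.07185401e-05] 0.1 0.08527952521643464
```

View pics/top0.png

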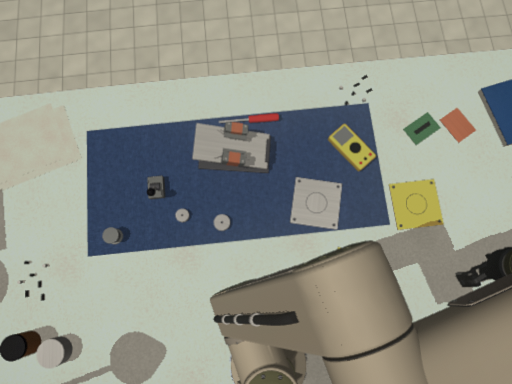

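View pics/scene0.png

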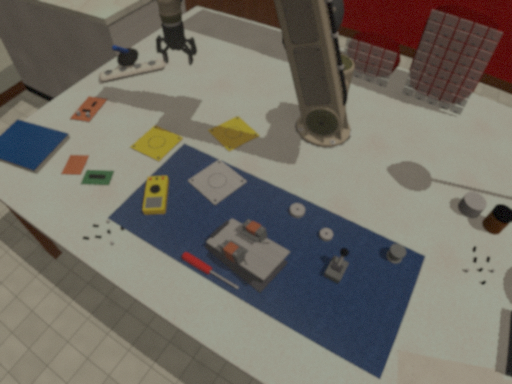

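Top view: the lever (155,187), chute (232,147), spool (113,236), two disc-like things at (182,215) and (222,222), the aluminium plate (316,203) with yellow lookalikes (416,204), the meter (352,147) and the driver (255,118). A third disc is either absent or hidden. The scene view also shows only two, at (297,210) and (326,234).

```bash
python3 - <<'E'
from h import *
a=cv2.imread('pics/top0.png'); b=cv2.imread('pics/scene0.png')
A=cv2.resize(a[105:255,85:285],(800,600),interpolation=cv2.INTER_CUBIC); cv2.imwrite('pics/c1.png',A)
c=cam('top'); s=cam('scene')
g=cv2.cvtColor(a,cv2.COLOR_BGR2HSV)
m=((g[:,:,1]<70)&(g[:,:,2]>90)).astype(np.uint8); m2=np.zeros_like(m); m2[120:245,92:375]=m[120:245,92:375]
for k in cv2.findContours(m2,0,2)[0]:
    if cv2.contourArea(k)<60: continue
    (x,y),(w,h),an=cv2.minAreaRect(k); print('top',np.round([x,y,w,h,an,cv2.contourArea(k)],1),ray(c,[x,y],.016).round(3), 'diam', 2*np.sqrt(cv2.contourArea(k)/np.pi)/368*1.16)
    if w>40: P=cv2.boxPoints(((x,y),(w,h),an)); print(ray(c,P,.006).round(3).tolist())
E
```

```text
top [109.6 235.7  17.5  15.5  84.3 200.5] [[0.424 0.453 0.016]] diam 0.05036425548717655
top [221.  222.   16.   16.   90.  209.5] [[0.431 0.103 0.016]] diam 0.05148221731811437
top [181.5 215.   13.4  13.4  45.  140. ] [[0.466 0.225 0.016]] diam 0.04208518568817648
top [ 286.5  210.5   67.   175.    90.  3707. ] [[ 0.446 -0.106  0.016]] diam 0.21655914238859206
[[0.586, 0.163, 0.006], [0.527, -0.403, 0.006], [0.314, -0.367, 0.006], [0.371, 0.178, 0.006]]
top [153.6 180.    9.   16.7  69.   70.5] [[0.589 0.307 0.016]] diam 0.029864812218177997
top [343.  135.5  13.4  14.8  45.  180. ] [[ 0.675 -0.321  0.016]] diam 0.04772011509038129
top [ 231.4  142.5   76.8   43.2    7.4 2278.5] [[0.689 0.047 0.016]] diam 0.16978125766849234
[[0.65, 0.186, 0.006], [0.798, 0.158, 0.006], [0.736, -0.093, 0.006], [0.591, -0.059, 0.006]]
top [233.  125.5  11.   30.   90.   69.5] [[0.748 0.037 0.016]] diam 0.029652248575466594
top [144. 125.  10. 104.  90. 491.] [[0.781 0.331 0.016]] diam 0.07881447299623848
```

View pics/c1.png

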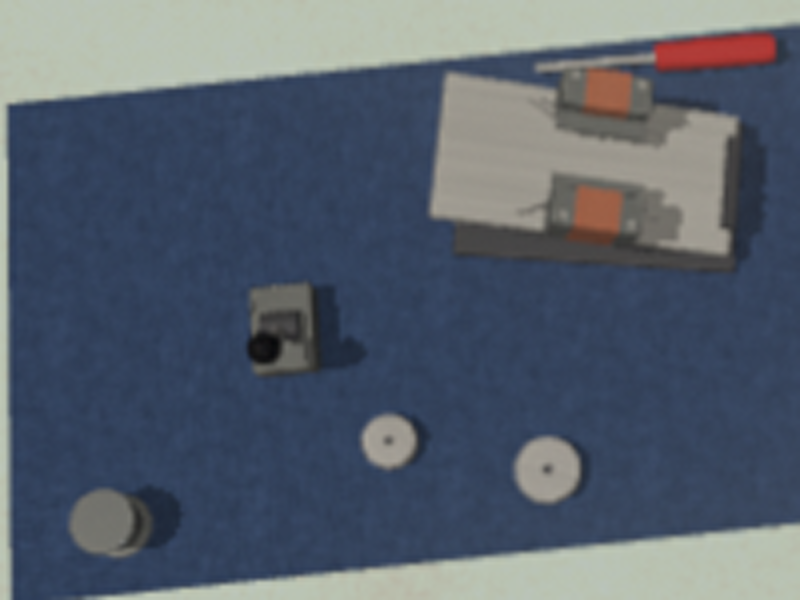

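The crop confirms two plain steel discs (about 51.5 mm at (0.431, 0.103) and 42 mm at (0.466, 0.225)), so medium and small; the large one isn't there. Next I'll work out the chute, lever and plate positions.

```bash
python3 - <<'E'
from h import *
c=cam('top'); s=cam('scene'); a=cv2.imread('pics/top0.png'); b=cv2.imread('pics/scene0.png')
# deck corners from crop
pts=np.array([[447,72],[430,217],[740,117],[728,255]])/4+[85,105]
zs=[.0895,.0895,.0327,.0327]
P=np.array([ray(c,p,z)[0] for p,z in zip(pts,zs)]); print(P.round(4))
up=(P[0]+P[1])/2; dn=(P[2]+P[3])/2; d=up-dn; print('len',np.linalg.norm(d[:2]),'exp .228','w',np.linalg.norm(P[0]-P[1]),np.linalg.norm(P[2]-P[3]))
u=d[:2]/np.linalg.norm(d[:2]); w=P[0]-P[1]+P[2]-P[3]; w=w[:2]/np.linalg.norm(w[:2]); print('y-axis',u,np.degrees(np.arctan2(u[1],u[0])),'x',np.degrees(np.arctan2(w[1],w[0])))
print('origin',up[:2]-u*.1184, dn[:2]+u*.1096)
# ball
for n,im,(x0,y0,x1,y1),cc in(('top',a,(140,170,170,205),c),('scene',b,(330,240,360,270),s)):
    g=im[y0:y1,x0:x1].max(2); m=(g<35).astype(np.uint8); k=max(cv2.findContours(m,0,2)[0],key=cv2.contourArea); (x,y),r=cv2.minEnclosingCircle(k); M=cv2.moments(m,True); x,y=M['m10']/M['m00'],M['m01']/M['m00']
    print(n,x+x0,y+y0,r,ray(cc,[x+x0,y+y0],.0747))
# plate
g=cv2.cvtColor(a,cv2.COLOR_BGR2HSV); m=((g[:,:,1]<70)&(g[:,:,2]>90)).astype(np.uint8); m[:175]=0;m[230:]=0; m[:,:288]=0;m[:,345:]=0
k=max(cv2.findContours(m,0,2)[0],key=cv2.contourArea); r=cv2.minAreaRect(k); B=ray(c,cv2.boxPoints(r),.006); print(r,B.mean(0),np.linalg.norm(B-np.roll(B,1,0),axis=1))
_,im=shot('wrist','w0.png'); wc=cam('wrist'); st=get_state(); T=rot(st['orientation']); print('cam in tool',T.T@(wc[2]-st['tcp_pos']),(T.T@wc[3]).round(2).tolist(),wc[0][0,0],wc[1])
E
```

```text
[[ 0.7372  0.1455  0.0895]
 [ 0.6213  0.1663  0.0895]
 [ 0.698  -0.0807  0.0327]
 [ 0.5835 -0.0585  0.0327]]
len 0.2287247700619122 exp .228 w 0.11780124794093985 0.11659747354880493
y-axis [0.16837352 0.98572327] 80.30673434817209 x -10.56234224164128
origin [0.65932553 0.03916736] [0.6592035  0.03845294]
top 150.6304347826087 191.5 4.031229019165039 [[0.53780509 0.30183974 0.0747    ]]
scene 343.44827586206895 251.68965517241378 2.9155757427215576 [[0.53964572 0.29970871 0.0747    ]]
((319.4259948730469, 203.3762664794922), (55.62160110473633, 47.55984878540039), 7.765166282653809) [ 0.46054371 -0.21422612  0.006     ] [0.17498905 0.15529107 0.17970385 0.15498423]
cam in tool [ 0.07187677  0.00026237 -0.13150188] [[-0.0, -0.96, -0.29], [1.0, -0.0, 0.0], [-0.0, -0.29, 0.96]] 275.8667859347905 [0.01673732 0.         0.         0.         0.        ]
```

View pics/w0.png

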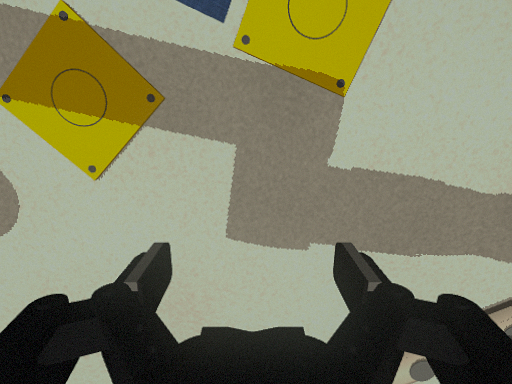

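The wrist view shows only the yellow decoy plates and the fingers. The chute measurement agrees with its given size: origin (0.659, 0.039), yaw −10°. The ball is at (0.538, 0.301), and both views agree. I'll turn, then travel to the near side of the lever with the fingers shut.

```bash
cat > go.py <<'E'
import sys; from h import *
def go(x,y,z,psi=None):
    s=get_state(); T=rot(s['orientation']); p=np.array(s['tcp_pos']); cur=np.arctan2(T[1,0],T[0,0])
    d=T.T@(np.array([x,y,z])-p)*100
    print('at',p.round(4),'psi %.3f'%cur,'t %.1f'%s['clock'],'gap %.4f'%s['finger_gap'],'F',np.round(s['wrist_force'],1),'| shift cm',d.round(2),'turn %.3f'%((0 if psi is None else -(psi-cur)+np.pi)%(2*np.pi)-np.pi if psi is not None else 0))
if __name__=='__main__': go(*map(float,sys.argv[1:]))
E
python3 -m inch '[0,0,0,-0.125, 0,0,0,-0.125, 0,0,0,-0.125, 0,0,0,-0.125, 0,0,0,-0.125]' -1 20
python3 -m inch '[0,0,0,-0.125, 0,0,0,-0.125, 0,0,0,-0.122, 0,0,0,0, 0,0,0,0]'
for i in 1; do python3 -m inch '[3.45,0.43,0,0, 3.45,0.43,0,0, 3.45,0.43,0,0, 3.45,0.43,0,0, 3.45,0.43,0,0]'; done
python3 go.py 0.48 0.30 0.2 1.396
```

```text
clock: 0.57
tcp_pos: [0.2232, -0.5297, 0.2419]
orientation: [-0.0, 0.87, 0.493, 0.0]
wrist_force: [0.1, 0.1, -0.0]
finger_gap: 0.0253
grip_force: 0.0
clock: 0.98
tcp_pos: [0.2233, -0.5297, 0.242]
orientation: [-0.0, 0.767, 0.641, 0.0]
wrist_force: [-1.1, -0.5, -0.3]
finger_gap: -0.0003
grip_force: 0.0
clock: 1.4
tcp_pos: [0.2746, -0.3622, 0.2421]
orientation: [-0.0, 0.768, 0.641, 0.0]
wrist_force: [-0.6, 0.3, 0.5]
finger_gap: -0.0001
grip_force: 0.0
at [ 0.2746 -0.3622  0.2421] psi 1.392 t 1.4 gap -0.0001 F [-0.6  0.3  0.5] | shift cm [68.83  8.41  4.22] turn -0.004
```

```bash

python3 -m inch '[3.45,0.42,0,0, 3.45,0.42,0,0, 3.45,0.42,0,0, 3.45,0.42,0,0, 3.45,0.42,0,0]' >/dev/null
python3 -m inch '[3.45,0.42,0,0, 3.45,0.42,0,0, 3.45,0.42,0,0, 3.45,0.42,0,0, 3.45,0.42,0,0]' >/dev/null
python3 -m inch '[3.45,0.42,0,0, 3.45,0.42,0,0, 3.45,0.42,0,0, 3.45,0.42,0,0, 3.45,0.42,0,0]' >/dev/null
python3 -m inch '[3.4,0.42,0,0, 3.4,0.42,0,0, 3.4,0.42,0,0, 3.4,0.42,0,0, 3.4,0.42,0,0]' >/dev/null
python3 go.py 0.49 0.30 0.075 1.396; python3 go.py 0.584 0.30 0.075 1.396
```

```text
at [0.477  0.3004 0.2421] psi 1.393 t 3.1 gap -0.0003 F [ 0.7 -0.7  0.4] | shift cm [ 0.19  1.28 16.71] turn -0.003
at [0.477  0.3004 0.2421] psi 1.393 t 3.1 gap -0.0003 F [ 0.7 -0.7  0.4] | shift cm [ 1.86 10.54 16.72] turn -0.003
```

```bash

python3 -m inch '[0,0,3.3,0, 0,0,3.3,0, 0,0,3.3,0, 0,0,3.3,0, 0,0,3.3,0]' >/dev/null
python3 -m inch '[0.2,1.1,0,0, 0.2,1.1,0,0, 0.2,1.1,0,0, 0.2,1.1,0,0, 0.2,1.1,0,0]'
python3 -m inch '[0.1,0.7,0,0, 0.1,0.7,0,0, 0.1,0.7,0,0, 0.1,0.7,0,0, 0,0,0,0]'
python3 -m inch '[0.04,0.25,0,0, 0.04,0.25,0,0, 0.04,0.25,0,0, 0,0,0,0, 0,0,0,0]'
python3 - <<'E'
from go import *
go(.5725,.3,.075); c,im=shot('top','t1.png'); g=im[170:210,135:180].max(2); m=(g<35).astype(np.uint8); M=cv2.moments(m,True);x,y=M['m10']/M['m00']+135,M['m01']/M['m00']+170;print(x,y,ray(c,[x,y],.0747))
E
```

```text
clock: 3.9
tcp_pos: [0.5323, 0.2988, 0.0769]
orientation: [-0.001, 0.767, 0.641, -0.001]
wrist_force: [-2.4, -0.5, 2.1]
finger_gap: -0.0001
grip_force: 1.0
clock: 4.32
tcp_pos: [0.5624, 0.2977, 0.077]
orientation: [0.0, 0.767, 0.642, 0.0]
wrist_force: [0.0, 0.1, -0.7]
finger_gap: -0.0001
grip_force: 0.0
clock: 4.73
tcp_pos: [0.5683, 0.2977, 0.0771]
orientation: [-0.0, 0.766, 0.643, -0.0]
wrist_force: [-2.0, -0.3, -1.0]
finger_gap: -0.0001
grip_force: 0.8
at [0.5683 0.2977 0.0771] psi 1.396 t 4.7 gap -0.0001 F [-2.  -0.3 -1. ] | shift cm [0.3  0.38 0.21] turn 0.000
144.91608391608392 180.52447552447552 [[0.57390414 0.31780886 0.0747    ]]
```

```bash

python3 -m inch '[0.04,0.2,0,0, 0.04,0.2,0,0, 0,0,0,0, 0,0,0,0, 0,0,0,0]'
python3 -m inch '[0.04,0.2,0,0, 0.04,0.2,0,0, 0.04,0.2,0,0, 0,0,0,0, 0,0,0,0]'
```

```text
clock: 5.2
tcp_pos: [0.5692, 0.2976, 0.0767]
orientation: [-0.002, 0.766, 0.643, -0.003]
wrist_force: [-10.3, -0.2, 3.8]
finger_gap: -0.0001
grip_force: 5.2
clock: 5.62
tcp_pos: [0.5701, 0.2975, 0.0764]
orientation: [-0.004, 0.765, 0.644, -0.007]
wrist_force: [-23.6, -1.3, 12.3]
finger_gap: 0.0003
grip_force: 12.5
```

```bash

python3 -m inch '[0,-1.0,0,0, 0,-1,0,0, 0,-1,0,0, 0,-1,-1,0, 0,-1,-3,0]' >/dev/null
python3 -m inch '[-1,-1,-3,0, -3,-1,-3,0, -3.5,-1,-2,0, -3.5,-1,0,0, -3.5,-0.5,0,0]' 1 >/dev/null
python3 go.py .432 .05 .19 1.396
```

```text
at [0.4606 0.1726 0.1988] psi 1.397 t 6.5 gap 0.0605 F [ 0.1  0.1 -0.1] | shift cm [-12.57  -0.7    0.86] turn 0.001
```

```bash

python3 -m inch '[-3,-0.2,0,0, -3,-0.2,0,0, -3,-0.2,0,0, -3,-0.1,0,0, -0.5,0,0.8,0]' >/dev/null
python3 -m inch '[0,0,0,0, 0,0,0,0, 0,0,0,0, 0,0,0,0, 0,0,0,0]' >/dev/null
python3 - <<'E'
from go import *
go(.431,.103,.012); c,im=shot('wrist','w1.png'); _,t=shot('top','t2.png')
g=cv2.cvtColor(t,cv2.COLOR_BGR2HSV); print('ball', end=' '); q=(t[165:210,135:180].max(2)<35).astype(np.uint8); M=cv2.moments(q,True);print(ray(cam('top'),[M['m10']/M['m00']+135,M['m01']/M['m00']+165],.0747))
g=cv2.cvtColor(im,cv2.COLOR_BGR2HSV); m=((g[:,:,1]<70)&(g[:,:,2]>90)).astype(np.uint8)
for k in cv2.findContours(m,0,2)[0]:
    if cv2.contourArea(k)>300 and len(k)>5:
        e=cv2.fitEllipse(k); print(np.round([*e[0],*e[1],cv2.contourArea(k)],1),ray(c,e[0],.016)[0].round(4), np.linalg.norm(np.diff(ray(c,k[[0,len(k)//2],0],.016),axis=0)))
E
```

```text
at [0.4324 0.052  0.1882] psi 1.398 t 7.3 gap 0.0857 F [ 0.1 -0.   0.2] | shift cm [ 4.99 -1.03 17.62] turn 0.000
ball [[0.59476798 0.30196492 0.0747    ]]
[ 81.2 422.7  50.7 145.3 947.5] [ 0.1154 -0.2718  0.016 ] 0.06456041212647463
[ 301.7  317.7   36.4  121.  2591.5] [ 0.4633 -0.1443  0.016 ] 0.1176968701976295
[364.8 269.8  13.2  69.1 485. ] [ 0.5496 -0.0866  0.016 ] 0.0771179207380117
[ 244.   136.4   46.5   47.9 1741.5] [0.431  0.1001 0.016 ] 0.04864724311432234
[  448.2   158.6   106.9   253.6 16026.5] [0.6472 0.0373 0.016 ] 0.09263740990932115
[257.7   2.3  42.3  45.7 851.5] [0.4662 0.2196 0.016 ] 0.02292905553344553
[2.4600e+01 7.1600e+01 2.7890e+02 5.5710e+02 5.6735e+04] [0.2264 0.1999 0.016 ] 0.3511912802323236
```

View pics/w1.png

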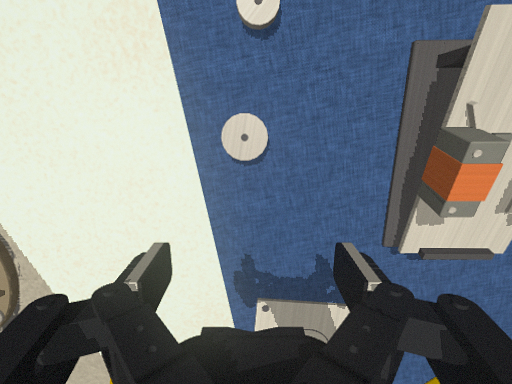

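```bash

python3 -m inch '[1.6,-0.15,1,0, 1.6,-0.15,3,0, 1.55,-0.15,3,0, 0,0,3.5,0, 0,0,3,0]' >/dev/null
python3 go.py .431 .1005 .010 1.396
python3 -m inch '[0,0,1.6,0, 0,0,1.4,0, 0,0,1.2,0, 0,0,0,0, 0,0,0,0]' >/dev/null
python3 go.py .431 .1005 .010 1.396
```

```text
at [0.4358 0.0999 0.0515] psi 1.398 t 7.8 gap 0.0852 F [ 0.7 -0.2 -0.8] | shift cm [-0.02 -0.48  4.15] turn 0.002
at [0.4353 0.099  0.0105] psi 1.396 t 8.2 gap 0.0854 F [-0.3  0.9  0.1] | shift cm [ 0.08 -0.45  0.05] turn 0.000
```

```bash

python3 -m inch '[0.1,-0.45,0,0, 0,0,0,0, 0,0,0,0, 0,0,0,0, 0,0,0,0]' >/dev/null
python3 -m inch '[0,0,0,0, 0,0,0,0, 0,0,0,0, 0,0,0,0, 0,0,0,0]' -1 50 >/dev/null
python3 -m inch '[0,0,0,0, 0,0,0,0, 0,0,0,0, 0,0,0,0, 0,0,0,0]'
python3 -m inch '[0,0,-1,0, 0,0,-3,0, 0,0,-4,0, 0,0,-4,0, 0,0,-3,0]'
python3 go.py .431 .1005 .010 1.396
python3 - <<'E'
from h import *
# load pose etc
O=np.array([.6593,.0388]); a=np.radians(79.9); u=np.array([np.cos(a),np.sin(a)])
for n,s in(('load',.082),('tunnel',0),('stop',-.105),('medAtStop',-.0795),('smallAtStop',-.084)): print(n,(O+u*s*np.cos(np.radians(14))).round(4),round(.06+s*np.sin(np.radians(14)),4))
shot('wrist','w2.png')
E
```

```text
clock: 9.47
tcp_pos: [0.4319, 0.1004, 0.0114]
orientation: [0.0, 0.766, 0.643, 0.0]
wrist_force: [-2.1, -0.2, 5.8]
finger_gap: 0.0492
grip_force: 50.7
clock: 9.88
tcp_pos: [0.4317, 0.1004, 0.1634]
orientation: [0.0, 0.766, 0.643, 0.0]
wrist_force: [1.4, -0.2, -2.1]
finger_gap: 0.0486
grip_force: 53.0
at [0.4317 0.1004 0.1634] psi 1.396 t 9.9 gap 0.0486 F [ 1.4 -0.2 -2.1] | shift cm [-1.000e-02 -8.000e-02  1.534e+01] turn -0.000
load [0.6733 0.1171] 0.0798
tunnel [0.6593 0.0388] 0.06
stop [ 0.6414 -0.0615] 0.0346
medAtStop [ 0.6458 -0.0371] 0.0408
smallAtStop [ 0.645  -0.0414] 0.0397
```

View pics/w2.png

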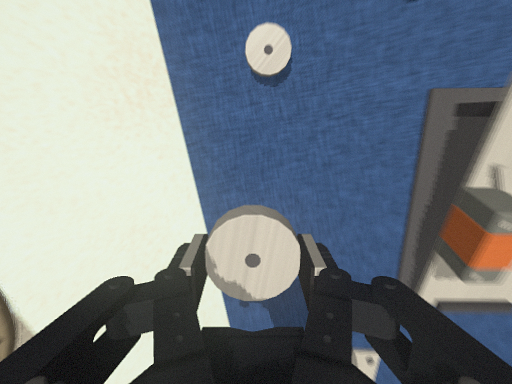

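Grasp is good: the gap of about 49 mm confirms the medium disc, and w2 shows it centred at (253,260). Carrying it to the load point now.

```bash

python3 -m inch '[0.6,2.35,0,0, 0.6,2.35,0,0, 0.6,2.35,0,0, 0.6,2.35,0,0, 0.6,2.35,0,0]' >/dev/null
python3 -m inch '[0.57,2.35,0,0, 0.57,2.35,0,0, 0.57,2.35,0,0, 0.57,2.35,0,0, 0.57,2.35,0,0]' >/dev/null
python3 -m inch '[0,0,0,0, 0,0,0,0, 0,0,0,0, 0,0,0,0, 0,0,0,0]'
python3 go.py .6733 .1171 .1 1.3945
```

```text
clock: 11.18
tcp_pos: [0.6722, 0.1172, 0.161]
orientation: [-0.0, 0.766, 0.643, -0.0]
wrist_force: [0.2, -0.2, -3.3]
finger_gap: 0.0491
grip_force: 53.0
at [0.6722 0.1172 0.161 ] psi 1.396 t 11.2 gap 0.0491 F [ 0.2 -0.2 -3.3] | shift cm [0.01 0.11 6.1 ] turn 0.001
```

```bash

python3 -m inch '[0,0.1,1.5,0, 0,0,1.5,0, 0,0,1.5,0, 0,0,1,0, 0,0,0,0]'
python3 -m inch '[0,0,0.25,0, 0,0,0.25,0, 0,0,0,0, 0,0,0,0, 0,0,0,0]'
```

```text
clock: 11.6
tcp_pos: [0.6721, 0.1169, 0.1036]
orientation: [-0.001, 0.766, 0.643, -0.002]
wrist_force: [-0.6, 0.6, -3.4]
finger_gap: 0.0489
grip_force: 53.1
clock: 12.02
tcp_pos: [0.6747, 0.117, 0.1017]
orientation: [0.0, 0.766, 0.643, 0.0]
wrist_force: [-0.0, -0.6, -2.6]
finger_gap: 0.0491
grip_force: 53.1
```

```bash

python3 -m inch '[0,0,0.2,0, 0,0,0.2,0, 0,0,0,0, 0,0,0,0, 0,0,0,0]'
python3 -m inch '[0,0,0.15,0, 0,0,0.15,0, 0,0,0,0, 0,0,0,0, 0,0,0,0]'
```

```text
clock: 12.43
tcp_pos: [0.6745, 0.1169, 0.0971]
orientation: [0.0, 0.766, 0.643, 0.0]
wrist_force: [0.6, -0.4, -1.6]
finger_gap: 0.0489
grip_force: 53.2
clock: 12.85
tcp_pos: [0.6745, 0.1166, 0.0958]
orientation: [0.001, 0.766, 0.643, 0.0]
wrist_force: [-3.5, -1.7, 6.9]
finger_gap: 0.0484
grip_force: 54.2
```

```bash

python3 -m inch '[0,0,0,0, 0,0,0,0, 0,0,0,0, 0,0,0,0, 0,0,0,0]' 1 >/dev/null
python3 -m inch '[0,0,-2,0, 0,0,-3,0, 0,0,-4,0, 0,0,-4,0, 0,0,0,0]'
python3 - <<'E'
from go import *
c,im=shot('wrist','w3.png'); _,t=shot('top'); cv2.imwrite('pics/t3.png',cv2.resize(t[110:190,180:290],(770,560),interpolation=cv2.INTER_CUBIC)); go(.6733,.1171,.2,1.3945)
E
```

```text
clock: 13.68
tcp_pos: [0.6777, 0.1173, 0.2335]
orientation: [0.004, 0.766, 0.643, 0.005]
wrist_force: [0.7, 0.3, 2.2]
finger_gap: 0.0852
grip_force: 0.0
at [0.6757 0.1171 0.2266] psi 1.396 t 13.8 gap 0.0855 F [ 0.5  0.4 -0.7] | shift cm [-0.04 -0.25  2.66] turn 0.001
```

View pics/w3.png

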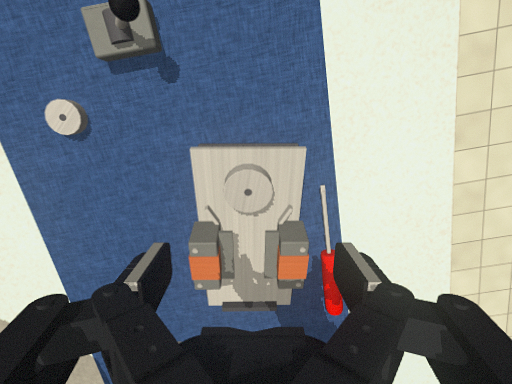

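The wrist view shows the disc lying on the deck at (248,192), centred between the deck corners (191,147) and (307,147), with the tunnel straight below. I'll refine the chute frame from this.

```bash
python3 - <<'E'
from h import *
c=cam('wrist')
P=ray(c,[[190.5,147],[306.5,147]],.0895); print(P.round(4),np.linalg.norm(P[0]-P[1])); Q=ray(c,[[207.5,306],[291.5,306]],.0327); print(Q.round(4),np.linalg.norm(Q[0]-Q[1]))
d=(P.mean(0)-Q.mean(0))[:2]; print(np.linalg.norm(d),np.degrees(np.arctan2(d[1],d[0])),'width dir',np.degrees(np.arctan2(*(P[1]-P[0])[[1,0]])))
u=d/np.linalg.norm(d); print('O',P.mean(0)[:2]-u*.1184)
D=ray(c,[248.5,191.5],.0798+.0155)[0]; print('disc top ctr',D)
O=P.mean(0)[:2]-u*.1184; r=D[:2]-O; print('along',r@u,'across',r@[u[1],-u[0]])
E
```

```text
[[0.624  0.1671 0.0895]
 [0.7342 0.1474 0.0895]] 0.11193398654229224
[[ 0.5819 -0.0557  0.0327]
 [ 0.6971 -0.0767  0.0327]] 0.11717209977849694
0.22693711994848964 79.95799109010758 width dir -10.094933059443257
O [0.6584184 0.0406542]
disc top ctr [0.67136006 0.11494329 0.0953    ]
along 0.07540762456751947 across -0.0002104032635645574
```

```bash

python3 -m inch '[0,0,0,-0.125, 0,0,0,-0.125, 0,0,0,-0.125, 0,0,0,-0.125, 0,0,0,-0.125]' -1 >/dev/null
python3 -m inch '[0,0,0,-0.125, 0,0,0,-0.125, 0,0,0,-0.125, 0,0,0,-0.125, 0,0,0,-0.125]' >/dev/null
python3 -m inch '[0,0,0,-0.125, 0,0,0,-0.125, 0,0,0,-0.07, 0,0,0,0, 0,0,0,0]'
python3 go.py .6823 .1729 .1107 2.966
```

```text
clock: 15.03
tcp_pos: [0.6735, 0.1169, 0.222]
orientation: [-0.001, 0.089, 0.996, -0.0]
wrist_force: [0.6, -0.3, 0.1]
finger_gap: 0.0
grip_force: 0.0
at [0.6735 0.1169 0.222 ] psi 2.964 t 15.0 gap 0.0000 F [ 0.6 -0.3  0.1] | shift cm [ 0.09  5.67 11.13] turn -0.002
```

```bash

python3 -m inch '[0,2,0,0, 0,2,0,0, 0,1.7,2,0, 0.1,0,3,0, 0,0,3,0]' >/dev/null
python3 -m inch '[0,0,1.5,0, 0,0,1,0, 0,0,0.5,0, 0,0,0,0, 0,0,0,0]' >/dev/null
python3 go.py .6823 .1729 .1107 2.966
```

```text
at [0.6838 0.1732 0.1148] psi 2.965 t 15.9 gap -0.0005 F [ 0.1  0.3 -0.2] | shift cm [ 0.14 -0.05  0.41] turn -0.001
```

```bash

python3 -m inch '[0.13,0,0.2,0, 0,0,0.1,0, 0,-0.6,0.15,0, 0,-0.6,0.15,0, 0,-0.6,0.15,0]' 
python3 -m inch '[0,-0.6,0.15,0, 0,-0.6,0.15,0, 0,-0.6,0.15,0, 0,-0.6,0.15,0, 0,0,0,0]' 
python3 - <<'E'
from go import *
s=get_state(); O=np.array([.6587,.04]); u=np.array([np.cos(1.3955),np.sin(1.3955)]); r=np.array(s['tcp_pos'])[:2]-O
print('h',r@u,'across',r@[u[1],-u[0]],'clear',s['tcp_pos'][2]-.011-.06-.2493*(r@u))
c,t=shot('top'); cv2.imwrite('pics/t4.png',cv2.resize(t[110:190,180:290],(770,560),interpolation=cv2.INTER_CUBIC))
E
```

```text
clock: 16.28
tcp_pos: [0.6788, 0.1551, 0.1067]
orientation: [0.0, 0.088, 0.996, -0.0]
wrist_force: [0.6, -0.2, -1.2]
finger_gap: 0.0004
grip_force: 0.0
clock: 16.7
tcp_pos: [0.6742, 0.1306, 0.1]
orientation: [-0.0, 0.089, 0.996, -0.0]
wrist_force: [-0.7, 1.0, -0.7]
finger_gap: 0.0001
grip_force: 0.0
h 0.09187799340586562 across -0.0005098958926581771 clear 0.006130563435559417
```

View pics/t4.png

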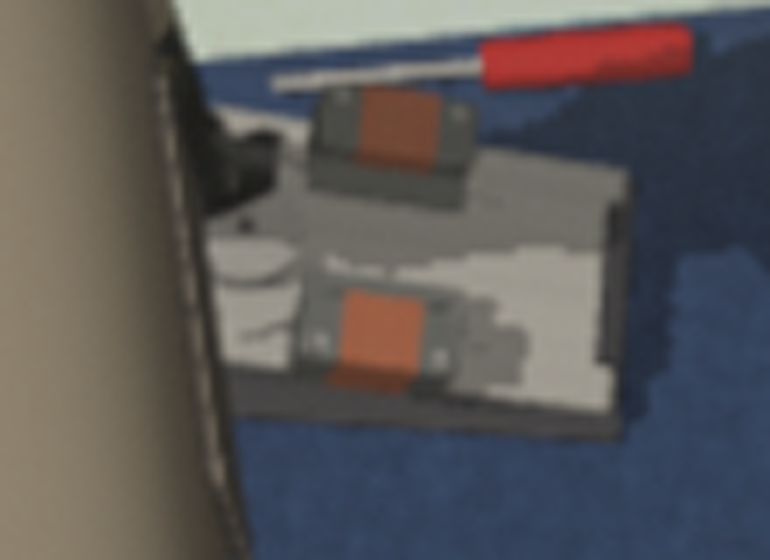

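The view shows the disc ahead of the fingers, about to enter the guides. I'll continue the push.

```bash

python3 -m inch '[0,-0.6,0.15,0, 0,-0.6,0.15,0, 0,-0.6,0.15,0, 0,-0.6,0.15,0, 0,-0.6,0.15,0]' | grep force
python3 -m inch '[0,-0.6,0.15,0, 0,-0.6,0.15,0, 0,-0.6,0.15,0, 0,-0.6,0.15,0, 0,-0.6,0.15,0]' | grep force
python3 -m inch '[0,-0.6,0.15,0, 0,-0.6,0.15,0, 0,-0.6,0.15,0, 0,-0.6,0.15,0, 0,-0.6,0.15,0]' | grep force
python3 -m inch '[0,-0.6,0.15,0, 0,-0.6,0.15,0, 0,-0.6,0.15,0, 0,-0.4,0.1,0, 0,-0.2,0.05,0]'
cat > hh.py <<'E'
from go import *
s=get_state(); O=np.array([.6587,.04]); u=np.array([np.cos(1.3955),np.sin(1.3955)]); r=np.array(s['tcp_pos'])[:2]-O
print('h',(r@u).round(4),'across',(r@[u[1],-u[0]]).round(4),'clear',round(s['tcp_pos'][2]-.011-.06-.2493*(r@u),4),s['wrist_force'],s['clock'])
E
python3 hh.py
```

```text
wrist_force: [0.8, 1.3, 0.6]
grip_force: 0.5
wrist_force: [-0.5, 1.2, 0.4]
grip_force: 0.5
wrist_force: [0.5, 1.7, 0.9]
grip_force: 0.5
clock: 18.42
tcp_pos: [0.6545, 0.0191, 0.0718]
orientation: [-0.0, 0.088, 0.996, -0.0]
wrist_force: [-0.2, 1.0, 0.3]
finger_gap: 0.0
grip_force: 0.6
h -0.0213 across -0.0005 clear 0.0061 [-0.21098861  1.03792541  0.2703177 ] 18.4167
```

```bash

python3 -m inch '[0,-0.3,0.075,0, 0,-0.3,0.075,0, 0,-0.3,0.075,0, 0,-0.3,0.075,0, 0,0,0,0]'|grep wrist
python3 -m inch '[0,-0.2,0.05,0, 0,-0.2,0.05,0, 0,-0.2,0.05,0, 0,0,0,0, 0,0,0,0]'|grep wrist
python3 hh.py
python3 -m inch '[0,-0.2,0.05,0, 0,-0.2,0.05,0, 0,0,0,0, 0,0,0,0, 0,0,0,0]'|grep wrist
python3 hh.py
```

```text
wrist_force: [-0.1, 0.2, -0.2]
wrist_force: [-0.6, 0.1, 0.1]
h -0.0388 across -0.0006 clear 0.006 [-0.60231898  0.12894966  0.06299572] 19.25
wrist_force: [-1.1, 0.0, -0.2]
h -0.0427 across -0.0005 clear 0.0061 [-1.08607893  0.01958906 -0.23348456] 19.6667
```

```bash
python3 - <<'E'
from h import *
_,t=shot('top');_,s=shot('scene'); a=cv2.resize(t[110:190,200:290],(400,356),interpolation=2); b=cv2.resize(s[200:300,190:300],(392,356),interpolation=2); cv2.imwrite('pics/ts5.png',np.hstack([a,b]))
E
```

```text
(no output)
```

View pics/ts5.png

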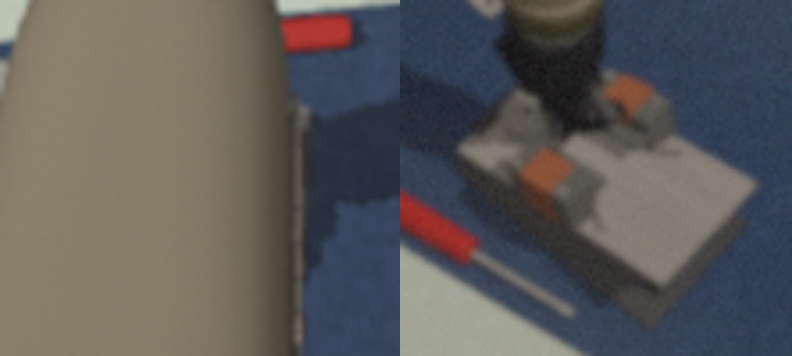

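```bash

python3 -m inch '[0,0.1,-2,0, 0,0,-3,0, 0,0,-4,0, 0,0,-4,0, 0,-2,-2,0]' >/dev/null
python3 -m inch '[0,-2,0,0.125, 0,-2,0,0.125, 0,0,0,0.125, 0,0,0,0.125, 0,0,0,0.125]' 1 >/dev/null
python3 -m inch '[0,0,0,0.125, 0,0,0,0.125, 0,0,0,0.125, 0,0,0,0.125, 0,0,0,0.125]' >/dev/null
python3 -m inch '[0,0,0,0.125, 0,0,0,0.125, 0,0,0,0.07, 0,0,0,0, 0,0,0,0]' >/dev/null
python3 - <<'E'
from go import *
c,im=shot('wrist','w6.png'); go(.6451,-.036,.2,1.3955); import hh
print(proj(c,[[.6451,-.036,.055]]))
E
```

```text
at [ 0.638  -0.0593  0.2164] psi 1.398 t 21.5 gap 0.0854 F [-0.3  0.3  0.4] | shift cm [2.41 0.3  1.64] turn 0.002
h -0.1014 across -0.0031 clear 0.1707 [-0.31310856  0.30941015  0.43840396] 21.4833
[[255.82785745 159.20968916]]
```

View pics/w6.png

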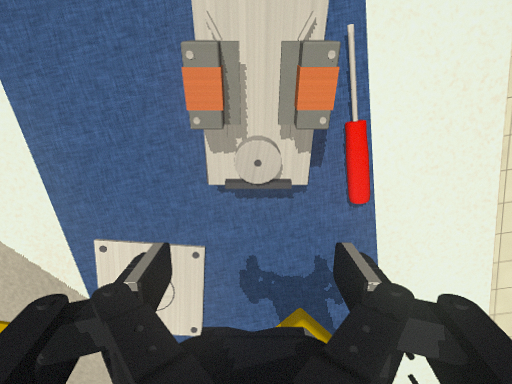

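The medium disc rests against the stop at (258,160), as predicted. Now to pick it up.

```bash
python3 - <<'E'
from go import *
c=cam('wrist'); D=ray(c,[[257.5,162.5]],.0405+.0155)[0]; O=np.array([.6587,.04]); u=np.array([np.cos(1.3955),np.sin(1.3955)]); r=D[:2]-O; h,x=r@u,r@[u[1],-u[0]]; print(D,h,x)
P=O+u*(h+.002)+np.array([u[1],-u[0]])*x; print(P); go(*P,.0533,1.3955)
E
```

```text
[ 0.64628968 -0.03962105  0.056     ] -0.0805652033298896 0.0016657780670437292
[ 0.64663848 -0.0376517 ]
at [ 0.638  -0.0593  0.2164] psi 1.398 t 21.5 gap 0.0854 F [-0.3  0.3  0.4] | shift cm [ 2.28  0.48 16.31] turn 0.002
```

```bash

python3 -m inch '[1.1,0.2,0,0, 1.1,0.2,3,0, 0.1,0.08,3,0, 0,0,3,0, 0,0,3,0]' >/dev/null
python3 -m inch '[0,0,0,0, 0,0,0,0, 0,0,0,0, 0,0,0,0, 0,0,0,0]' >/dev/null
python3 go.py .6466 -.0377 .0533 1.3955
```

```text
at [ 0.6485 -0.0377  0.0991] psi 1.396 t 22.3 gap 0.0852 F [-0.6  0.2  0.1] | shift cm [-0.03 -0.21  4.57] turn 0.000
```

```bash

python3 -m inch '[0,-0.15,1.3,0, 0,0,1.3,0, 0,0,1,0, 0,0,0.7,0, 0,0,0.2,0]' >/dev/null
python3 -m inch '[0,0,0,0, 0,0,0,0, 0,0,0,0, 0,0,0,0, 0,0,0,0]' >/dev/null
python3 go.py .6466 -.0377 .0533 1.3955
python3 -m inch '[0,0,0,0, 0,0,0,0, 0,0,0,0, 0,0,0,0, 0,0,0,0]' -1 50 
python3 -m inch '[0,0,0,0, 0,0,0,0, 0,0,0,0, 0,0,0,0, 0,0,0,0]' 
```

```text
at [ 0.6457 -0.0373  0.0521] psi 1.396 t 23.1 gap 0.0849 F [-0.1 -1.   0.2] | shift cm [-0.02  0.09 -0.12] turn 0.000
clock: 23.57
tcp_pos: [0.6459, -0.0374, 0.0522]
orientation: [0.001, 0.766, 0.643, 0.0]
wrist_force: [0.2, 0.2, 4.1]
finger_gap: 0.049
grip_force: 52.2
clock: 23.98
tcp_pos: [0.6459, -0.0374, 0.0522]
orientation: [0.001, 0.766, 0.643, 0.0]
wrist_force: [-0.0, 0.1, 4.7]
finger_gap: 0.049
grip_force: 52.4
```

```bash

python3 -m inch '[0,0,-1,0, 0,0,-3,0, 0,0,-4,0, 0,0,-4,0, 0,0,-3,0]' >/dev/null
python3 -m inch '[-2.6,-1.47,0,0, -2.6,-1.47,0,0, -2.6,-1.47,0,0, -2.6,-1.47,0,0, -2.6,-1.47,0,0]' >/dev/null
python3 -m inch '[-2.6,-1.47,0,0, -2.6,-1.47,0,0, -2.6,-1.47,0,0, -2.6,-1.47,0,0, -2.6,-1.47,0,0]' >/dev/null
python3 -m inch '[0,0,0,0, 0,0,0,0, 0,0,0,0, 0,0,0,0, 0,0,0,0]' 
python3 - <<'E'
from go import *
c,im=shot('wrist','w7.png')
E
```

```text
clock: 25.65
tcp_pos: [0.4558, -0.2667, 0.2013]
orientation: [-0.0, 0.766, 0.643, 0.0]
wrist_force: [-0.2, 0.2, -2.6]
finger_gap: 0.049
grip_force: 54.4
```

View pics/w7.png

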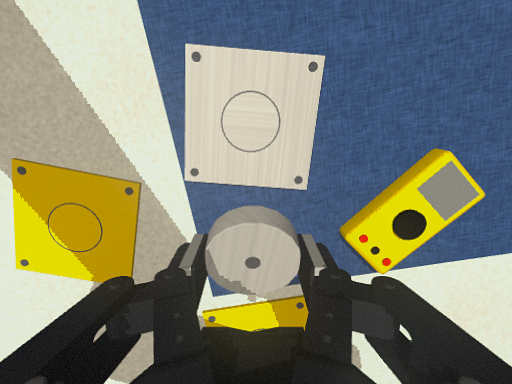

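```bash
python3 - <<'E'
from go import *
c=cam('wrist'); im=cv2.imread('pics/w7.png')
S=ray(c,[[196,57],[313,67],[299,180],[194,172]],.006); print(S.mean(0),np.linalg.norm(S-np.roll(S,1,0),axis=1).round(4))
g=cv2.cvtColor(im,cv2.COLOR_BGR2GRAY)[80:162,210:292]; b=cv2.adaptiveThreshold(g,255,0,1,15,12); ys,xs=np.nonzero(b); P=ray(c,np.c_[xs+210,ys+80],.006)[:,:2]
C=np.array(ray(c,[250.5,121.5],.006)[0][:2])
for i in range(10):
    q=P[abs(np.linalg.norm(P-C,axis=1)-.034)<(.008 if i<4 else .003)]; A=np.c_[2*q,np.ones(len(q))]; s=np.linalg.lstsq(A,(q**2).sum(1),rcond=None)[0]; C=s[:2]
print('circle',C,np.sqrt(s[2]+C@C),len(q)); go(*C,.03,1.3955)
E
```

```text
[ 0.46351222 -0.20627732  0.006     ] [0.1257 0.1263 0.1258 0.1275]
circle [ 0.46320971 -0.20561393] 0.033208749344939725 403
at [ 0.4558 -0.2667  0.2014] psi 1.398 t 25.7 gap 0.0487 F [-0.3  0.2 -2.3] | shift cm [ 6.14 -0.32 17.14] turn 0.002
```

The circle fit gives a centre of (0.463, −0.206) with radius 33.2 mm, against 34 expected. Lowering onto it.

```bash

python3 -m inch '[1.6,-0.08,0,0, 1.6,-0.08,1,0, 1.6,-0.08,3,0, 1.3,-0.08,3,0, 0,0,3,0]' >/dev/null
python3 -m inch '[0,0,3,0, 0,0,1.5,0, 0,0,0.5,0, 0,0,0,0, 0,0,0,0]'
python3 go.py .4633 -.206 .0240 1.3955
```

```text
clock: 26.53
tcp_pos: [0.4635, -0.207, 0.0522]
orientation: [0.0, 0.766, 0.643, 0.0]
wrist_force: [0.6, -0.1, -2.1]
finger_gap: 0.0489
grip_force: 54.3
at [ 0.4635 -0.207   0.0522] psi 1.397 t 26.5 gap 0.0489 F [ 0.6 -0.1 -2.1] | shift cm [ 0.1  -0.04  2.82] turn 0.001
```

```bash

python3 -m inch '[0.1,0,1,0, 0,0,0.8,0, 0,0,0.6,0, 0,0,0.3,0, 0,0,0,0]' - 20|egrep 'tcp|wrist|gap'
python3 -m inch '[0,0,0.2,0, 0,0,0.2,0, 0,0,0,0, 0,0,0,0, 0,0,0,0]'|egrep 'tcp|wrist|gap'
python3 -m inch '[0,0,0.2,0, 0,0,0,0, 0,0,0,0, 0,0,0,0, 0,0,0,0]'|egrep 'tcp|wrist|gap'
```

```text
tcp_pos: [0.4623, -0.2057, 0.0236]
wrist_force: [0.1, 0.4, -2.6]
finger_gap: 0.0487
tcp_pos: [0.4631, -0.2056, 0.0218]
wrist_force: [-3.3, 4.2, 9.5]
finger_gap: 0.0486
tcp_pos: [0.4633, -0.2051, 0.0203]
wrist_force: [-3.7, 6.5, 14.1]
finger_gap: 0.0488
```

```bash

python3 -m inch '[0,0,0.2,0, 0,0,0,0, 0,0,0,0, 0,0,0,0, 0,0,0,0]'|egrep 'tcp|wrist|gap'
python3 -m inch '[0,0,0.15,0, 0,0,0,0, 0,0,0,0, 0,0,0,0, 0,0,0,0]'|egrep 'tcp|wrist|gap'
```

```text
tcp_pos: [0.4636, -0.2049, 0.0185]
wrist_force: [-2.2, 8.1, 15.2]
finger_gap: 0.0489
tcp_pos: [0.4639, -0.2048, 0.0171]
wrist_force: [-2.6, 9.3, 16.1]
finger_gap: 0.0487
```

```bash

python3 -m inch '[0,0,0,0, 0,0,0,0, 0,0,0,0, 0,0,0,0, 0,0,0,0]' 1|egrep 'tcp|wrist|gap'
python3 -m inch '[0,0,-2,0, 0,0,-4,0, -1.5,0,-4,0, -2,0,-4,0, -2,0,-3,0]'>/dev/null
python3 -m inch '[0,0,0,0, 0,0,0,0, 0,0,0,0, 0,0,0,0, 0,0,0,0]'|egrep 'tcp|wrist|gap'
python3 - <<'E'
from go import *
c,im=shot('wrist','w8.png')
px=proj(c,[[.4633,-.206,.022]])[0]; print(px)
_,t=shot('top','t8.png'); cv2.imwrite('pics/c8.png',np.hstack([im[int(px[1])-100:int(px[1])+100,156:356].repeat(2,0).repeat(2,1),cv2.resize(t[150:230,110:190],(400,400))]))
cb=cam('top'); q=t[165:210,135:180].max(2)<35; ys,xs=np.nonzero(q); print('ball',ray(cb,[xs.mean()+135,ys.mean()+165],.0747))
g=cv2.cvtColor(t,cv2.COLOR_BGR2HSV); m=((g[:,:,1]<70)&(g[:,:,2]>90)).astype(np.uint8); m[:200]=0; m[240:]=0; m[:,:130]=0;m[:,250:]=0
for k in cv2.findContours(m,0,2)[0]:
    if cv2.contourArea(k)>60: e=cv2.minEnclosingCircle(k); print('top',e,ray(cb,e[0],.016))
E
```

```text
tcp_pos: [0.463, -0.2062, 0.0149]
wrist_force: [0.1, -0.2, 0.3]
finger_gap: 0.0852
tcp_pos: [0.4528, -0.2572, 0.1794]
wrist_force: [0.3, 0.1, -0.6]
finger_gap: 0.0852
[254.99161765 132.76296585]
ball [[0.59433221 0.30163239 0.0747    ]]
top ((181.64035034179688, 214.8157958984375), 7.212798595428467) [[0.46679619 0.22417907 0.016     ]]
```

View pics/c8.png

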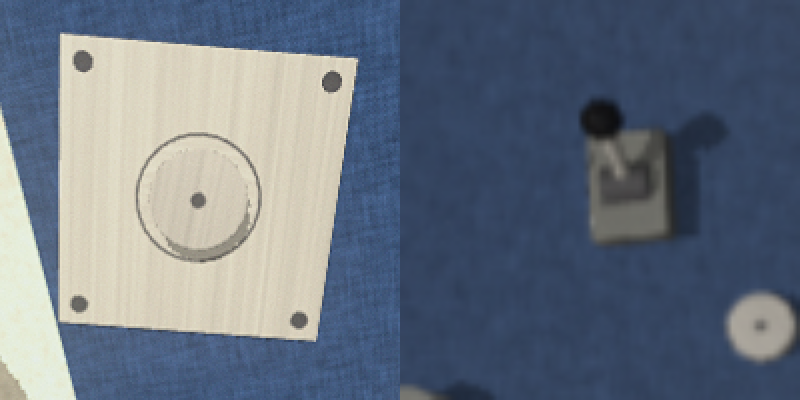

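Disc centred on the circle (hole at (255,132), 1 px from expected), lever still on, small disc unmoved. Going for the small disc.

```bash

python3 -m inch '[3.5,-0.5,0,0, 3.5,-0.5,0,0, 3.5,-0.5,0,0, 3.5,-0.5,0,0, 3.5,-0.5,0,0]'>/dev/null
python3 -m inch '[3.5,-0.5,0,0, 3.5,-0.5,0,0, 3.5,-0.5,0,0, 3.5,-0.5,0,0, 3.5,-0.5,0,0]'>/dev/null
python3 -m inch '[3.5,-0.5,0,0, 3.5,-0.5,0,0, 0,0,0,0, 0,0,0,0, 0,0,0,0]'>/dev/null
cat > disc.py <<'E'
from go import *
c,im=shot('wrist'); g=cv2.cvtColor(im,cv2.COLOR_BGR2HSV); m=((g[:,:,1]<70)&(g[:,:,2]>90)).astype(np.uint8)
for k in cv2.findContours(m,0,2)[0]:
    if 800<cv2.contourArea(k)<4000 and len(k)>5:
        e=cv2.fitEllipse(k)
        if min(e[1])/max(e[1])<.8: continue
        x,y=map(int,e[0]); w=im[y-8:y+9,x-8:x+9].max(2)<110; ys,xs=np.nonzero(w); D=ray(c,[x-8+xs.mean(),y-8+ys.mean()],.016)[0]; print(np.round(e[0],1),np.round(e[1],1),D,len(xs)); go(*D[:2],.0105,1.3955)
E
python3 disc.py
```

```text
[243.5 128.4] [39.6 40.9] [0.46669978 0.2219926  0.016     ] 31
at [0.4673 0.1651 0.1807] psi 1.396 t 31.3 gap 0.0854 F [-0.3 -0.2  0.3] | shift cm [ 5.61 -1.03 17.02] turn 0.000
```

```bash

python3 -m inch '[1.9,-0.35,1,0, 1.9,-0.35,3,0, 1.8,-0.33,3,0, 0,0,3,0, 0,0,3,0]' >/dev/null
python3 -m inch '[0,0,2,0, 0,0,1.2,0, 0,0,0.4,0, 0,0,0,0, 0,0,0,0]' >/dev/null
python3 go.py .4667 .222 .0105 1.3955
```

```text
at [0.468  0.2217 0.0157] psi 1.394 t 32.1 gap 0.0854 F [0.5 1.4 0.1] | shift cm [ 0.01 -0.13  0.52] turn -0.001
```

```bash

python3 -m inch '[0,-0.1,0.4,0, 0,0,0,0, 0,0,0,0, 0,0,0,0, 0,0,0,0]' >/dev/null
python3 -m inch '[0,0,0,0, 0,0,0,0, 0,0,0,0, 0,0,0,0, 0,0,0,0]' -1 50 >/dev/null
python3 -m inch '[0,0,0,0, 0,0,0,0, 0,0,0,0, 0,0,0,0, 0,0,0,0]'|egrep 'tcp|wrist|gap'
python3 -m inch '[0,0,-1,0, 0,0,-3,0, 0,0,-4,0, 0,0,-4,0, 0,0,-3,0]'|egrep 'tcp|wrist|gap'
python3 go.py .6733 .1171 .16 1.3955
```

```text
tcp_pos: [0.4666, 0.2227, 0.0117]
wrist_force: [-0.2, -0.3, 6.0]
finger_gap: 0.0399
tcp_pos: [0.4665, 0.2228, 0.1644]
wrist_force: [0.9, 0.7, -0.8]
finger_gap: 0.0397
at [0.4665 0.2228 0.1644] psi 1.396 t 33.8 gap 0.0397 F [ 0.9  0.7 -0.8] | shift cm [-6.8  22.2   0.46] turn 0.000
```

```bash

python3 -m inch '[-0.7,2.2,0,0, -0.7,2.2,0,0, -0.7,2.2,0,0, -0.7,2.2,0,0, -0.7,2.2,0,0]' >/dev/null
python3 -m inch '[-0.66,2.2,0,0, -0.66,2.2,0,0, -0.66,2.2,0,0, -0.66,2.2,0,0, -0.66,2.2,0,0]' >/dev/null
python3 -m inch '[0,0,1.5,0, 0,0,1.5,0, 0,0,1.5,0, 0,0,1,0, 0,0,0,0]'>/dev/null
python3 -m inch '[0,0,0,0, 0,0,0,0, 0,0,0,0, 0,0,0,0, 0,0,0,0]'|egrep 'wrist|gap'
python3 go.py .6725 .1184 .0965 1.3955
```

```text
wrist_force: [0.2, -0.5, -1.5]
finger_gap: 0.04
at [0.6716 0.1175 0.1072] psi 1.396 t 35.4 gap 0.0400 F [ 0.2 -0.5 -1.5] | shift cm [0.1  0.07 1.07] turn 0.000
```

```bash

python3 -m inch '[0.1,0.07,0.4,0, 0,0,0.4,0, 0,0,0.2,0, 0,0,0,0, 0,0,0,0]'|egrep 'tcp|wrist|gap'
python3 -m inch '[0,0,0.15,0, 0,0,0,0, 0,0,0,0, 0,0,0,0, 0,0,0,0]'|egrep 'tcp|wrist|gap'
```

```text
tcp_pos: [0.6721, 0.1183, 0.0964]
wrist_force: [-0.5, 0.4, 0.6]
finger_gap: 0.04
tcp_pos: [0.6721, 0.1182, 0.0958]
wrist_force: [-1.4, -0.2, 4.8]
finger_gap: 0.04
```

Touching. I'll release, lift, turn, and check where it lies before pushing.

```bash

python3 -m inch '[0,0,0,0, 0,0,0,0, 0,0,0,0, 0,0,0,0, 0,0,0,0]' 1 >/dev/null
python3 -m inch '[0,0,-2,0, 0,0,-3,0, 0,0,-4,0, 0,0,-4,0, 0,0,0,0]' >/dev/null
python3 -m inch '[0,0,0,0, 0,0,0,0, 0,0,0,0, 0,0,0,0, 0,0,0,0]' >/dev/null
python3 - <<'E'
from go import *
c,im=shot('wrist','w9.png'); O=np.array([.6587,.04]); u=np.array([np.cos(1.3955),np.sin(1.3955)]); v=np.array([u[1],-u[0]])
p=proj(c,[[.6721,.1145,.0953]])[0]; print(p)
x,y=map(int,p); w=im[y-14:y+15,x-14:x+15].max(2)<110; n,l,st,ce=cv2.connectedComponentsWithStats(w.astype(np.uint8))
for i in range(1,n):
    D=ray(c,ce[i]+[x-14,y-14],.0953)[0]; r=D[:2]-O; print(st[i,4],ce[i]+[x-14,y-14],'h',r@u,'x',r@v)
cv2.imwrite('pics/c9.png',im[100:300,150:350].repeat(2,0).repeat(2,1))
E
python3 -m inch '[0,0,0,-0.125, 0,0,0,-0.125, 0,0,0,-0.125, 0,0,0,-0.125, 0,0,0,-0.125]' -1 >/dev/null
python3 -m inch '[0,0,0,-0.125, 0,0,0,-0.125, 0,0,0,-0.125, 0,0,0,-0.125, 0,0,0,-0.125]' >/dev/null
python3 -m inch '[0,0,0,-0.125, 0,0,0,-0.125, 0,0,0,-0.07, 0,0,0,0, 0,0,0,0]'>/dev/null
python3 go.py .6823 .1729 .1107 2.966
```

```text
[255.11031099 192.89619063]
31 [253.5483871  193.41935484] h 0.0751611369452705 x -0.001325321552557976
at [0.6718 0.1183 0.2242] psi 2.964 t 38.8 gap -0.0002 F [ 0.5  0.4 -0.2] | shift cm [-0.08  5.57 11.34] turn -0.002
```

View pics/c9.png

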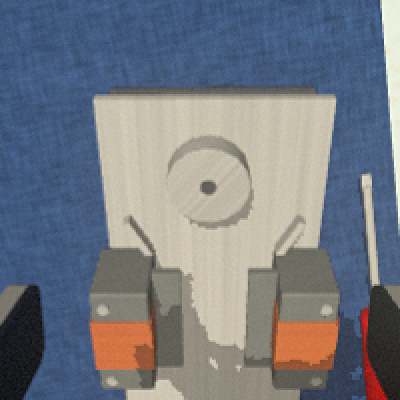

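```bash

python3 -m inch '[0,2,0,0, 0,2,0,0, 0,1.6,2,0, 0,0,3,0, 0,0,3,0]' >/dev/null
python3 -m inch '[0,0,1.5,0, 0,0,1,0, 0,0,0.5,0, 0,0,0.3,0, 0,0,0,0]' >/dev/null
python3 -m inch '[0,0,0,0, 0,0,0,0, 0,0,0,0, 0,0,0,0, 0,0,0,0]' >/dev/null
python3 hh.py; python3 go.py .6823 .1729 .1107 2.966
```

```text
h 0.1355 across -0.0003 clear 0.0076 [-0.04216186 -0.44631351  0.25453449] 40.0667
at [0.6821 0.1734 0.1123] psi 2.966 t 40.1 gap 0.0002 F [-0.  -0.4  0.3] | shift cm [-0.03 -0.05  0.16] turn -0.000
```

```bash

python3 -m inch '[0,0,0.16,0, 0,-0.6,0.15,0, 0,-0.6,0.15,0, 0,-0.6,0.15,0, 0,-0.6,0.15,0]' >/dev/null
python3 -m inch '[0,-0.6,0.15,0, 0,-0.6,0.15,0, 0,-0.6,0.15,0, 0,-0.6,0.15,0, 0,-0.6,0.15,0]' |grep wrist
python3 hh.py
python3 -m inch '[0,-0.6,0.15,0, 0,-0.6,0.15,0, 0,-0.6,0.15,0, 0,-0.6,0.15,0, 0,-0.6,0.15,0]' |grep wrist
python3 -m inch '[0,-0.6,0.15,0, 0,-0.6,0.15,0, 0,-0.6,0.15,0, 0,-0.6,0.15,0, 0,-0.6,0.15,0]' |grep wrist
python3 -m inch '[0,-0.6,0.15,0, 0,-0.6,0.15,0, 0,-0.6,0.15,0, 0,-0.6,0.15,0, 0,-0.6,0.15,0]' |grep wrist
python3 -m inch '[0,-0.4,0.1,0, 0,-0.4,0.1,0, 0,-0.4,0.1,0, 0,-0.4,0.1,0, 0,-0.2,0.05,0]' |grep wrist
python3 hh.py
```

```text
wrist_force: [0.7, 1.3, -0.0]
h 0.0807 across -0.0006 clear 0.0054 [ 0.65009193  1.330619   -0.0171142 ] 40.9
wrist_force: [0.5, -0.8, -0.1]
wrist_force: [1.0, 1.7, 0.3]
wrist_force: [0.0, 0.0, 0.7]
wrist_force: [0.7, 0.7, -0.3]
h -0.0271 across -0.0006 clear 0.0053 [ 0.69107396  0.69233564 -0.25812217] 42.5667
```

```bash

python3 -m inch '[0,-0.3,0.075,0, 0,-0.3,0.075,0, 0,-0.3,0.075,0, 0,-0.3,0.075,0, 0,-0.3,0.075,0]'|grep wrist
python3 -m inch '[0,-0.2,0.05,0, 0,-0.2,0.05,0, 0,-0.2,0.05,0, 0,0,0,0, 0,0,0,0]'|grep wrist
python3 hh.py
python3 -m inch '[0,-0.2,0.05,0, 0,0,0,0, 0,0,0,0, 0,0,0,0, 0,0,0,0]'|grep wrist
python3 hh.py
```

```text
wrist_force: [0.5, 0.2, 0.6]
wrist_force: [0.5, 0.6, -0.7]
h -0.0478 across -0.0006 clear 0.0053 [ 0.489508    0.63673804 -0.65706443] 43.4
wrist_force: [-0.0, 0.9, -0.0]
h -0.0496 across -0.0007 clear 0.0052 [-0.02675352  0.92445737 -0.00747863] 43.8167
```

```bash

python3 -m inch '[0,-0.15,0.04,0, 0,-0.15,0.04,0, 0,0,0,0, 0,0,0,0, 0,0,0,0]'|grep wrist
python3 hh.py
python3 -m inch '[0,0.1,-2,0, 0,0,-3,0, 0,0,-4,0, 0,0,-4,0, 0,-2,-2,0]' >/dev/null
python3 -m inch '[0,-2,0,0.125, 0,-2,0,0.125, 0,0,0,0.125, 0,0,0,0.125, 0,0,0,0.125]' 1 >/dev/null
python3 -m inch '[0,0,0,0.125, 0,0,0,0.125, 0,0,0,0.125, 0,0,0,0.125, 0,0,0,0.125]' >/dev/null
python3 -m inch '[0,0,0,0.125, 0,0,0,0.125, 0,0,0,0.07, 0,0,0,0, 0,0,0,0]' >/dev/null
python3 - <<'E'
from go import *
c,im=shot('wrist','w10.png'); O=np.array([.6587,.04]); u=np.array([np.cos(1.3955),np.sin(1.3955)]); v=np.array([u[1],-u[0]])
P=O+u*(-.0815-.0039); p=proj(c,[[*P,.0397+.0155]])[0]; print(p); x,y=map(int,p); w=im[y-14:y+15,x-14:x+15].max(2)<110; n,l,st,ce=cv2.connectedComponentsWithStats(w.astype(np.uint8))
for i in range(1,n):
    D=ray(c,ce[i]+[x-14,y-14],.0552)[0]; r=D[:2]-O; h,xx=r@u,r@v; print(st[i,4],ce[i]+[x-14,y-14],'h',h,'x',xx); go(*(O+u*(h+.002)+v*xx),.0525,1.3955)
cv2.imwrite('pics/c10.png',im[y-100:y+100,x-100:x+100].repeat(2,0).repeat(2,1))
E
```

```text
wrist_force: [-0.2, -0.4, 0.8]
h -0.0527 across -0.0006 clear 0.0052 [-0.15209078 -0.4099276   0.83900193] 44.2333
[256.18389193 157.86176206]
31 [255.19354839 158.70967742] h -0.0862972546664519 x -0.0010376356723076346
at [ 0.6361 -0.0693  0.2131] psi 1.398 t 46.0 gap 0.0854 F [-0.6  0.3 -0. ] | shift cm [ 2.73  0.22 16.06] turn 0.002
1 [270. 171.] h -0.09943764352129911 x 0.014822868004141702
at [ 0.6361 -0.0693  0.2131] psi 1.398 t 46.0 gap 0.0854 F [-0.6  0.3 -0. ] | shift cm [ 1.41  1.81 16.06] turn 0.002
```

View pics/c10.png

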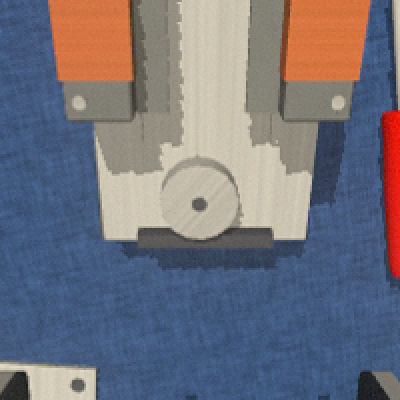

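The small disc rests on the stop, with its hole at crop (199,205). Grasping it.

```bash

python3 -m inch '[1.3,0.1,0,0, 1.3,0.1,3,0, 0.13,0,3,0, 0,0,3,0, 0,0,3,0]' >/dev/null
python3 -m inch '[0,0,2,0, 0,0,0.5,0, 0,0,0,0, 0,0,0,0, 0,0,0,0]' >/dev/null
python3 - <<'E'
from go import *
O=np.array([.6587,.04]); u=np.array([np.cos(1.3955),np.sin(1.3955)]); v=np.array([u[1],-u[0]]); go(*(O+u*-.0843+v*-.001),.0515,1.3955)
E
```

```text
at [ 0.6444 -0.0427  0.0702] psi 1.396 t 46.8 gap 0.0852 F [ 0.7 -0.2  0.2] | shift cm [-0.04 -0.14  1.87] turn 0.001
```

```bash

python3 -m inch '[-0.04,-0.14,0.6,0, 0,0,0.6,0, 0,0,0.4,0, 0,0,0.25,0, 0,0,0,0]' |egrep 'tcp|wrist'
python3 -m inch '[0,0,0,0, 0,0,0,0, 0,0,0,0, 0,0,0,0, 0,0,0,0]' -1 50 |egrep 'tcp|wrist'
python3 -m inch '[0,0,0,0, 0,0,0,0, 0,0,0,0, 0,0,0,0, 0,0,0,0]' |egrep 'tcp|wrist|gap'
python3 -m inch '[0,0,-1,0, 0,0,-3,0, 0,0,-4,0, 0,0,-4,0, 0,0,-3,0]' |egrep 'tcp|wrist|gap'
python3 go.py .456 -.2667 .2 1.3955
```

```text
tcp_pos: [0.6408, -0.0427, 0.0487]
wrist_force: [-0.1, 0.3, 0.3]
tcp_pos: [0.6421, -0.043, 0.0504]
wrist_force: [-0.4, -0.2, 3.3]
tcp_pos: [0.6421, -0.043, 0.0504]
wrist_force: [0.1, -0.3, 5.0]
finger_gap: 0.0403
tcp_pos: [0.6413, -0.0428, 0.2026]
wrist_force: [1.4, -0.6, -2.1]
finger_gap: 0.04
at [ 0.6413 -0.0428  0.2026] psi 1.396 t 48.5 gap 0.0400 F [ 1.4 -0.6 -2.1] | shift cm [-25.28 -14.35   0.25] turn 0.000
```

```bash

python3 -m inch '[-2.53,-1.43,0,0, -2.53,-1.43,0,0, -2.53,-1.43,0,0, -2.53,-1.43,0,0, -2.53,-1.43,0,0]' >/dev/null
python3 -m inch '[-2.53,-1.43,0,0, -2.53,-1.43,0,0, -2.53,-1.43,0,0, -2.53,-1.43,0,0, -2.53,-1.43,0,0]' >/dev/null
python3 -m inch '[0,0,0,0, 0,0,0,0, 0,0,0,0, 0,0,0,0, 0,0,0,0]' |egrep 'wrist|gap'
python3 - <<'E'
from go import *
c,im=shot('wrist','w11.png'); p=proj(c,[[.4633,-.206,.022]])[0]; x,y=map(int,p); w=im[y-8:y+9,x-8:x+9].max(2)<110; ys,xs=np.nonzero(w); D=ray(c,[x-8+xs.mean(),y-8+ys.mean()],.022)[0]; print(p,len(xs),D); go(.4633,-.206,.05,1.3955)
S=im[200:320,190:320]; print(S.shape); cv2.imwrite('pics/c11.png',im[60:330,150:360].repeat(2,0).repeat(2,1))
E
```

```text
wrist_force: [-0.8, 0.1, -2.4]
finger_gap: 0.0405
[249.11301212 123.64901991] 21 [ 0.46282872 -0.20472134  0.022     ]
at [ 0.4571 -0.2661  0.1995] psi 1.398 t 49.8 gap 0.0403 F [ 0.5 -0.1 -1.8] | shift cm [ 6.03 -0.43 14.96] turn 0.002
(120, 130, 3)
```

View pics/c11.png

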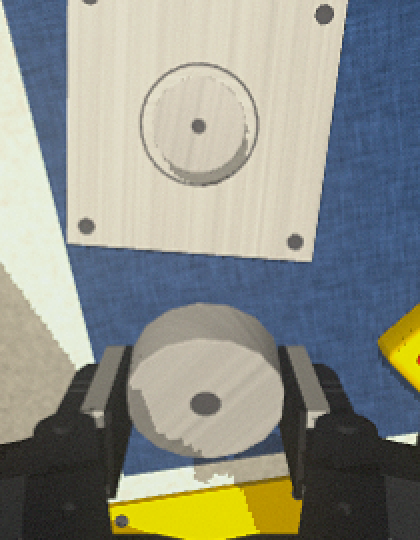

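```bash

python3 -m inch '[1.6,-0.1,0,0, 1.6,-0.1,1,0, 1.5,-0.1,3,0, 1.3,-0.1,3,0, 0,0,3,0]' >/dev/null
python3 -m inch '[0,0,3,0, 0,0,1.5,0, 0,0,0.8,0, 0,0,0,0, 0,0,0,0]' >/dev/null
python3 go.py .4631 -.2055 .038 1.3955
python3 -m inch '[0,0,0,0, 0,0,0,0, 0,0,0,0, 0,0,0,0, 0,0,0,0]' - 20 >/dev/null
python3 go.py .4631 -.2055 .038 1.3955
```

```text
at [ 0.4636 -0.2071  0.047 ] psi 1.397 t 50.6 gap 0.0398 F [-0.7  0.2 -0.3] | shift cm [ 0.15 -0.08  0.9 ] turn 0.001
at [ 0.4634 -0.2076  0.0472] psi 1.396 t 51.0 gap 0.0400 F [-0.8  0.4 -2.1] | shift cm [ 0.2  -0.07  0.92] turn 0.000
```

```bash

python3 -m inch '[0.15,0,0.4,0, 0,0,0.3,0, 0,0,0.2,0, 0,0,0,0, 0,0,0,0]' |egrep 'tcp|wrist|gap'
python3 -m inch '[0,0,0.2,0, 0,0,0,0, 0,0,0,0, 0,0,0,0, 0,0,0,0]' |egrep 'tcp|wrist|gap'
python3 -m inch '[0,0,0.2,0, 0,0,0,0, 0,0,0,0, 0,0,0,0, 0,0,0,0]' |egrep 'tcp|wrist|gap'
```

```text
tcp_pos: [0.4632, -0.2056, 0.0375]
wrist_force: [-0.2, 0.7, 0.3]
finger_gap: 0.0402
tcp_pos: [0.4633, -0.2054, 0.0366]
wrist_force: [-2.7, 3.6, 10.9]
finger_gap: 0.04
tcp_pos: [0.4636, -0.2051, 0.0353]
wrist_force: [-3.7, 7.1, 15.2]
finger_gap: 0.04
```

```bash

python3 -m inch '[0,0,0.2,0, 0,0,0,0, 0,0,0,0, 0,0,0,0, 0,0,0,0]' |egrep 'tcp|wrist|gap'
python3 -m inch '[0,0,0,0, 0,0,0,0, 0,0,0,0, 0,0,0,0, 0,0,0,0]' 1 |egrep 'tcp|wrist|gap'
python3 -m inch '[0,0,-2,0, 0,0,-4,0, -1.5,0,-4,0, -2,0,-4,0, -2,0,-3,0]'>/dev/null
python3 -m inch '[0,0,0,0, 0,0,0,0, 0,0,0,0, 0,0,0,0, 0,0,0,0]'>/dev/null
python3 - <<'E'
from go import *
c,im=shot('wrist','w12.png'); p=proj(c,[[.4633,-.206,.038]])[0]; x,y=map(int,p); w=im[y-9:y+10,x-9:x+10].max(2)<110; ys,xs=np.nonzero(w); D=ray(c,[x-9+xs.mean(),y-9+ys.mean()],.038)[0]; print(p,len(xs),D); go(.49,.3,.2,1.3955)
cv2.imwrite('pics/c12.png',im[y-70:y+70,x-100:x+100].repeat(3,0).repeat(3,1))
E
```

```text
tcp_pos: [0.464, -0.2049, 0.0336]
wrist_force: [-3.6, 7.2, 16.2]
finger_gap: 0.0401
tcp_pos: [0.4633, -0.2059, 0.0313]
wrist_force: [0.8, -1.0, -1.0]
finger_gap: 0.0852
[254.59561267 132.99659817] 29 [ 0.46355905 -0.2036349   0.038     ]
at [ 0.4534 -0.2571  0.1963] psi 1.397 t 54.0 gap 0.0854 F [-0.2  0.6 -0.3] | shift cm [55.5  -6.05 -0.27] turn 0.001
```

View pics/c12.png

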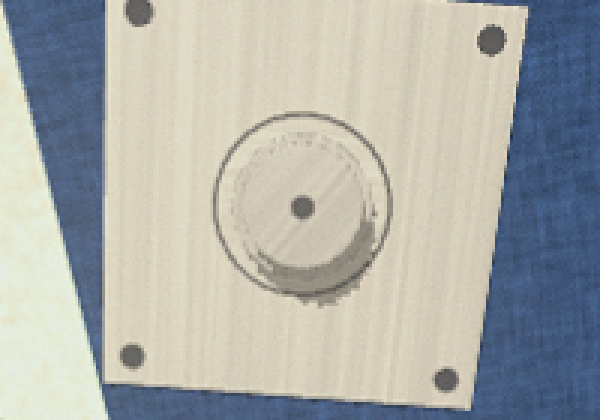

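The stack is centred to within about 2.5 mm: the small disc's hole is at crop (302,208) inside the circle. Now to the far side of the lever to switch off.

```bash

python3 -m inch '[3.4,0.57,0,0, 3.4,0.57,0,0, 3.4,0.57,0,0, 3.4,0.57,0,0, 3.4,0.57,0,0]' -1 >/dev/null
python3 -m inch '[3.4,0.57,0,0, 3.4,0.57,0,0, 3.4,0.57,0,0, 3.4,0.57,0,0, 3.4,0.57,0,0]' >/dev/null
python3 -m inch '[3.4,0.57,0,0, 3.4,0.57,0,0, 3.4,0.57,0,0, 3.4,0.57,0,0, 3.4,0.57,0,0]' >/dev/null
python3 -m inch '[3.4,0.57,0,0, 3.4,0.57,0,0, 0,0,0,0, 0,0,0,0, 0,0,0,0]' >/dev/null
python3 go.py .65 .30 .075 1.3955
```

```text
at [0.6492 0.2942 0.1964] psi 1.397 t 55.6 gap -0.0001 F [-0.6 -0.  -0.5] | shift cm [ 0.6  -0.   12.14] turn 0.001
```

```bash

python3 -m inch '[0.6,0,2.4,0, 0,0,2.4,0, 0,0,2.4,0, 0,0,2.4,0, 0,0,2.4,0]' >/dev/null
python3 -m inch '[-0.2,-1,0,0, -0.2,-1,0,0, -0.2,-1,0,0, -0.2,-1,0,0, -0.1,-0.7,0,0]'|egrep 'tcp|wrist'
python3 -m inch '[-0.1,-0.6,0,0, -0.1,-0.6,0,0, -0.1,-0.6,0,0, -0.1,-0.6,0,0, 0,0,0,0]'|egrep 'tcp|wrist'
python3 -m inch '[-0.05,-0.3,0,0, -0.05,-0.3,0,0, -0.05,-0.3,0,0, 0,0,0,0, 0,0,0,0]'|egrep 'tcp|wrist'
```

```text
tcp_pos: [0.6053, 0.2977, 0.0805]
wrist_force: [2.5, -0.1, 2.1]
tcp_pos: [0.577, 0.2992, 0.0773]
wrist_force: [0.1, 0.5, 0.1]
tcp_pos: [0.5694, 0.2997, 0.0776]
wrist_force: [0.8, -0.3, -0.4]
```

```bash

python3 -m inch '[-0.05,-0.3,0,0, -0.03,-0.2,0,0, 0,0,0,0, 0,0,0,0, 0,0,0,0]'|egrep 'tcp|wrist'
python3 -m inch '[-0.03,-0.2,0,0, 0,0,0,0, 0,0,0,0, 0,0,0,0, 0,0,0,0]'|egrep 'tcp|wrist'
```

```text
tcp_pos: [0.5646, 0.2997, 0.0778]
wrist_force: [-0.0, -0.3, 0.1]
tcp_pos: [0.5632, 0.2997, 0.0779]
wrist_force: [2.2, -0.4, -0.4]
```

```bash

python3 -m inch '[-0.03,-0.2,0,0, -0.02,-0.15,0,0, 0,0,0,0, 0,0,0,0, 0,0,0,0]'|egrep 'tcp|wrist'
python3 -m inch '[0.1,1,0,0, 0.1,1,0,0, 0.1,1,0,0, 0,0.5,-2,0, 0,0,-3,0]'>/dev/null
python3 -m inch '[0,0,-4,0, 0,0,-3,0, -3,0,0,0, -3,0,0,0, -3,0,0,0]'>/dev/null
python3 - <<'E'
from h import *
c,t=shot('top'); s,b=shot('scene'); q=t[165:210,135:180].max(2)<35; ys,xs=np.nonzero(q); print('ball',len(xs),ray(c,[xs.mean()+135,ys.mean()+165],.0747))
q=b[235:270,330:360].max(2)<35; ys,xs=np.nonzero(q); print('scene ball',len(xs),ray(s,[xs.mean()+330,ys.mean()+235],.0747))
print('stack scene px',proj(s,[[.4633,-.206,.038]]))
cv2.imwrite('pics/c13.png',np.hstack([cv2.resize(t[165:255,100:190],(400,400)),cv2.resize(b[155:215,185:245],(400,400))]))
E
python3 go.py .6 .2 .2
```

```text
tcp_pos: [0.5625, 0.2996, 0.0787]
wrist_force: [8.7, -0.7, -2.1]
ball 62 [[0.60667332 0.25450475 0.0747    ]]
scene ball 28 [[0.5400221  0.29969366 0.0747    ]]
stack scene px [[215.88370037 173.69681086]]
at [0.577  0.2048 0.1981] psi 1.392 t 59.5 gap -0.0000 F [-0.4 -0.4  0.4] | shift cm [-0.07  2.35 -0.2 ] turn 0.000
```

View pics/c13.png

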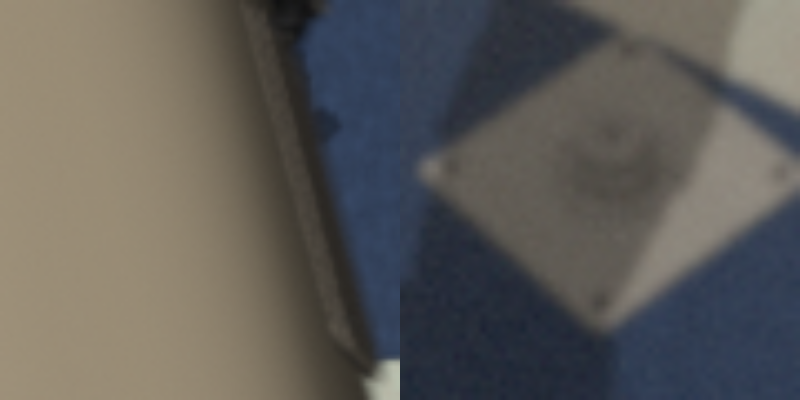

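Scene view: the ball is back at (0.540, 0.300), its off position. The top-view blob is the arm covering the lever. I'll make one last numeric check of the stack by wrist camera.

```bash

python3 -m inch '[-3.4,-0.28,0,0, -3.4,-0.28,0,0, -3.4,-0.28,0,0, -3.4,-0.28,0,0, -3.4,-0.28,0,0]' >/dev/null
python3 -m inch '[-3.4,-0.28,0,0, -3.4,-0.28,0,0, -3.4,-0.28,0,0, -3.4,-0.28,0,0, -3.4,-0.28,0,0]' >/dev/null
python3 -m inch '[-3.4,-0.28,0,0, -3.4,-0.28,0,0, -3.4,-0.28,0,0, -3.4,-0.28,0,0, 0,0,0,0]' >/dev/null
python3 -m inch '[0,0,0,0, 0,0,0,0, 0,0,0,0, 0,0,0,0, 0,0,0,0]' >/dev/null
python3 - <<'E'
from h import *
c,im=shot('wrist','w14.png'); p=proj(c,[[.4633,-.206,.038]])[0]; x,y=map(int,p); w=im[y-9:y+10,x-9:x+10].max(2)<110; ys,xs=np.nonzero(w); print(p,len(xs),ray(c,[x-9+xs.mean(),y-9+ys.mean()],.038)[0])
t=cam('top'); _,i=shot('top'); q=i[165:210,135:180].max(2)<35; ys,xs=np.nonzero(q); print('ball',len(xs),ray(t,[xs.mean()+135,ys.mean()+165],.0747))
E
```

```text
[250.87371242 137.67163036] 21 [ 0.46313132 -0.20346141  0.038     ]
ball 45 [[0.5367942  0.30177276 0.0747    ]]
```

Stack unchanged and lever off, so I'm handing in.

```bash
python3 -c "
from workcell import env; print(env.hand_in())"
```

```text
the job is handed in; nothing more can be done
None
```

I handed the job in at about 61 s of robot time, with no verdict returned: the medium and small discs went through the powered tunnel to the stop, they are stacked within about 3 mm of the circle's centre, the lever is back off, and no large disc was there.

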